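Slide the specimen carrier home under the drag spring

ROBOT

A 7-joint arm with a two-finger parallel gripper is mounted at the origin on a cart in front of the work surface, level with it; the furniture and walls round the work are solid. World frame = base frame: x ahead of the robot, y to its left, z up, the work surface at z = 0. Lengths are in m, angles in rad, forces in N, time in s.
With the tool pointing down it reaches from about 0.4 to 0.85 m from the base axis. Payload 10.4 kg.
Tool frame: the origin (TCP) lies on the centre line of the jaws, within the pads' length; the fingertips stand 8 mm ahead of it and the grasp point (between the pads) lies 11 mm behind it (r.finger_overhang is the distance from the TCP to the fingertips, in m); z points along the fingers, y is the line along which they close (so a half turn about z gives the same grasp; the last joint's range is limited). The gripper opens to 87 mm and grips with 3 to 60 N. Pads are 19 mm wide; open, the fingers measure 117 mm over their backs; the gripper's body (75 mm by 190 mm) begins 51 mm behind the grasp point.
Start: joints at [-1.179, 0.332, -0.065, 1.46, 0.022, 1.35, -0.088], TCP at [0.252, 0.572, 0.231] pointing down, gripper open.
Joint ranges: [-2.6, 2.6], [-0.5, 2.12], [-1.47, 1.34], [0.16, 2.42], [-1.27, 4.41], [0.06, 2.06], [-2.6, 2.6]. Speed limits (rad/s): [2.22, 2.22, 2.79, 2.79, 3.14, 3.14, 3.14].

INTERFACE

Orientations are given as a unit quaternion [x, y, z, w].
In Python, from bench import r, vision gives the robot as it stands.
- The arm moves only by the tool drive_tool, never from a script. Its argument "series" is a list of rows, each a list of 2 entries, a list of its own where there are three numbers: the shift along the world's x, y, z in cm, then the turn about the world's z in degrees. A call has exactly 10 rows; each row shifts and turns the commanded pose from where the row before left it; what a row does not reach is not made up. A row lasts 1/8 s, in which the tool goes at most 62.5 mm and 10.7 degrees, less where a joint would pass 70% of its speed; a pose out of reach is approached as far as the arm can. A call with a gripper value outside its range is refused whole. "hand" is the closure, from 0 (fully open) to 1 (shut), set as the call begins (left out, the last holds). The fingers move at their own pace and stop on an object; "newtons" is the grip in N (left out, the last holds). Time passes only in rows, so rows that do not move let the fingers close, or fill a call up. It gives the time, the measured TCP pose, the force, the opening and the grip force at its end, in the units of the state.
- r.read_state(): the state, without advancing time (a new reading comes with each control period).
- vision.camera(name): name is "scene" or "top"; returns a dict with "color" (420x560x3 uint8, red, green, blue), "intrinsics" (3x3 intrinsics, pixels), "k1" (the pictures are not rectified: a ray, as slopes to the right and down, at radius r is drawn at 1 + k1 r^2 times it, then the intrinsics apply), "R" (3x3) and "t" (3): a world point X has camera coordinates R X + t. Camera axes: x right, y down, z forward; pixel columns grow to the right and rows downward; lengths in m; the calibration is good to about 2 mm. A picture is of the moment at which its call begins. There is no depth.
- r.close_job(): hands the job in; it is judged then, once.
The state is a dict: "time": time; "joint_positions": joint angles; "joint_vel": joint speeds; "joint_torque": joint torques, N m; "ee_pos": TCP position; "eef_rot": TCP orientation; "ft_force": force on the tool from outside, world axes, zero at the start; "torque": the same for the moment, N m; "width": finger opening in m; "grip_force": force on a finger pad.
Only numpy, scipy, OpenCV 4.12 (cv2) and the standard library are available. Lean on these libraries where they do the work, as an engineer would, in place of code of your own. Each camera call takes 0.05 s, during which the arm holds its last target. There are 200 camera calls.

TASK

Load the marking jig: with shut fingertips on the lined thumb place of the aluminium carrier, press the carrier down hard against its sprung bed and, keeping it pressed, slide it forward under the bridge and its leaf spring until its front end is fully home against the end stop; then let go and move clear. Only press and push the carrier, never grip or lift it, do not touch the leaf spring, and leave the vials, cup, gauge and specimens around the jig where they are.

Things in the scene. Friction and masses are not known exactly. Their poses are not given: they have to be found in the camera images.
- jig: Marking jig fixed to the bench, grey base 254 x 104 x 8 mm with a guide channel. Origin: on the bench top, mid-channel; x runs along the channel from the loading end to the end stop, within 0.6 rad of straight ahead; z up. Grey guide walls 53 mm apart, tops at z = 27; a low wall closes the loading end at x = -126.
- bar (a point): Middle of the underside of the dark steel bridge bar across the channel: jig x = 29, z = 29.5 mm. The bar is 8 mm long in x (25 to 33), its top at z = 39.5, screw heads to 41.5.
- stop (a point): Middle of the face of the dark end stop that the carrier's front end meets: jig x = 95, z = 24 mm; the stop's top is at z = 36.
- carrier: Loose aluminium carrier 130 long (x) x 50 wide x 12 mm thick, about 0.2 kg, white dog-bone coupon inlaid in its front half. Origin: centre of its underside; x points to the front end, whose last 4 mm are 9 thick. It starts in the channel, underside at jig z = 22, top at 34, front 5 to 18 mm short of the bridge bar. Home, its origin is at jig x = 30.
- thumb (a point): Centre of the carrier's flat lined thumb place (on its top, carrier x = -40 mm; it spans x = -65 to -22, full width). A cross rib 6 long, 44 wide, 5.8 mm high bounds it in front (carrier x = -22 to -16); fingertips press here and can push forward on the rib's rear face.
- bed (a joint): White sprung channel floor under the carrier: depth pressed, m, 0 up, 0.009 bottomed. It stays level wherever pressed. Starts down at 5 N (less the carrier's weight), then 1 N per mm: 9.5 N at 4.5 mm, 14 N bottomed (more only adds friction). Unpressed, the carrier's front butts against the bridge bar; it passes only when pressed down more than 4.5 mm (7 is good).
- leaf: Drag spring: steel leaf 50 x 32 x 1.6 mm, held at the bridge bar, sloping down toward the end stop; its free tip hangs at jig z = 22. The entering carrier lifts it and it drags on the carrier's top with 2 to 5 N. Origin: its held end, jig x = 33, z = 31.5. Not to be touched.
- amber_vial: Bystander near the jig: small dark glass vial with cap, 27 dia x 55 tall mm. Origin: centre of its underside.
- clear_vial: Bystander near the jig: clear vial with white cap, 46 dia x 71 tall mm. Origin: centre of its underside.
- low_cup: Bystander near the jig: low open white cup, 70 dia x 41 tall mm. Origin: centre of its underside.
- gauge: Bystander near the jig: dial thickness gauge lying flat, 68 x 113 x 18 mm. Origin: centre of its underside.
- dogbone: Bystander near the jig: dog-bone foam specimen lying flat, 30 x 122 x 9 mm. Origin: centre of its underside.
- bent_strip: Bystander near the jig: bent-shaped foam specimen lying flat, 37 x 121 x 8 mm. Origin: centre of its underside.
Things that resemble listed ones, but are neither listed nor needed, are in the scene too. Of the things like the carrier, leave any that is brown, purple or red; of the rest the larger one is meant.

How it is judged:
On the way:
1. the fingertips press the carrier down far enough to clear the bridge bar, before it is home (value of joint bed above 0.0042 m and contact force between the fingers and carrier above 4 N and x of carrier in the frame of jig below 0.015 m), for 0.1 s.
At the end, for the whole second after the job is handed in: The carrier lies flat and at rest in the channel, its front end within 3.5 mm of the end stop, held below the bridge bar with the leaf spring pressing on its top (over 0.5 N); the robot touches nothing (x of carrier in the frame of jig between 0.0265 and 0.033 m and z of carrier in the frame of jig below 0.0195 m and contact force between carrier and leaf above 0.5 N and angle between the x axis of carrier and the x axis of jig, either way round below 0.06 rad and angle between carrier's own z axis and vertical below 0.06 rad and linear speed of carrier below 0.01 m/s).
It fails at once if the carrier is lifted more than 8 mm from the raised bed or tipped by more than 0.2 rad (z of carrier in the frame of jig above 0.03 m or angle between carrier's own z axis and vertical above 0.2 rad).
It fails at once if the fingers push on the leaf spring (over 1 N) (contact force between the fingers and leaf above 1 N).
It fails at once if a bystander is moved by more than 15 mm (distance of any of amber_vial, clear_vial, low_cup, gauge, dogbone, bent_strip from where it was at the start of the episode above 0.015 m).
It also fails if it takes over 35 s, if anything falls off the work surface, if the arm or the gripper's body presses on something with over 40 N, if the wrist force passes 120 N, or if a joint passes its speed limit or range.

## Working session

There is one attempt and no reset: what is moved stays moved. The work goes in short steps, Python scripts to look and compute and a tool call to move; the robot and the scene stay as the last step left them, time stands still between calls to the robot, and variables do not carry over. Pictures are saved under pics/ and viewed, at most 10 in all, crops included, and the job is handed in when it is done.

Besides the shell and the picture viewer there is one more tool, called after "Emit:" in YAML: its name, and indented under it one key for each argument. drive_tool: Moves the arm, as the interface text tells. Its arguments: {"type":"object","properties":{"series":{"type":"array"},"hand":{"type":"number"},"newtons":{"type":"number"}},"required":["series"]}

```bash
mkdir -p pics; cat > h.py <<'E'
import numpy as np, cv2
from bench import r, vision
def shot(n,f):
    c=vision.camera(n); np.savez(f'/tmp/{f}.npz',**{k:np.array(v) for k,v in c.items()})
    cv2.imwrite(f'pics/{f}.png',cv2.cvtColor(np.array(c["color"]),cv2.COLOR_RGB2BGR)); return c
def load(f): return dict(np.load(f'/tmp/{f}.npz'))
def ray(c,px,z):
    K=np.array(c["intrinsics"]);k=float(c["k1"]);R=np.array(c["R"]);t=np.array(c["t"])
    out=[]
    for u,v in np.atleast_2d(px):
        d=cv2.undistortPoints(np.array([[[u,v]]],float),K,np.array([k,0,0,0.]))[0,0]
        o=-R.T@t; w=R.T@np.array([d[0],d[1],1]); out.append(o+w*(z-o[2])/w[2])
    return np.array(out)
def proj(c,X):
    X=np.atleast_2d(X).astype(float)
    p,_=cv2.projectPoints(X.reshape(-1,1,3),cv2.Rodrigues(np.array(c["R"]))[0],np.array(c["t"],float),np.array(c["intrinsics"]),np.array([float(c["k1"]),0,0,0]))
    return p.reshape(-1,2)
E
python3 - <<'E'
from h import *
for n in("scene","top"):
    c=shot(n,n+"0"); print(n,-c["R"].T@c["t"])
s=r.read_state();print(s["time"],s["ee_pos"],s["eef_rot"],s["width"],r.finger_overhang)
E
```

```text
scene [-0.64206384 -0.54659077  0.67672649]
top [0.46672093 0.08697986 1.49402204]
0.1 [0.25173777 0.57170996 0.22986098] [ 2.05893108e-01  9.78574300e-01 -5.95896877e-04 -1.08863963e-04] 0.08697425332368357 0.008
```

View pics/top0.png

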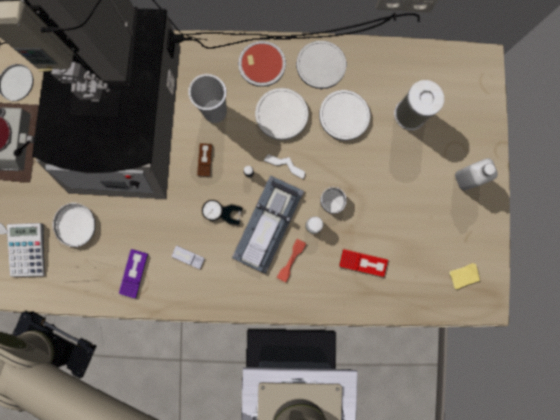

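View pics/scene0.png

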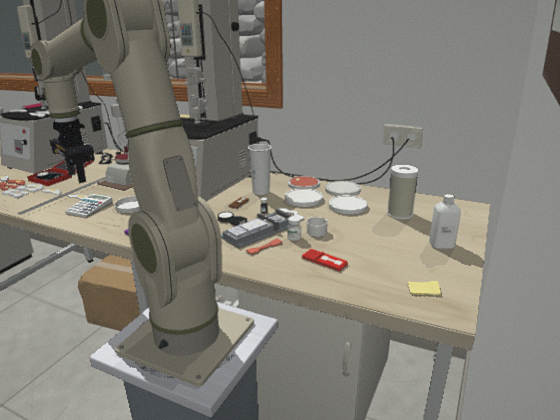

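The top view shows the jig around (268,225), running up and slightly right. The gauge is at (220,212), the clear vial at (315,226), the cup at (333,200) and the amber vial at (248,171). The red dogbone is at (291,262), the white strip at (285,165), and the arm is at lower left. I'll zoom in on the jig.

```bash
python3 - <<'E'
from h import *
a=cv2.imread('pics/top0.png')[160:285,190:350]; cv2.imwrite('pics/topz.png',cv2.resize(a,None,fx=5,fy=5,interpolation=cv2.INTER_CUBIC)[:600])
a=cv2.imread('pics/scene0.png')[195:260,210:340]; cv2.imwrite('pics/scz.png',cv2.resize(a,None,fx=6,fy=6,interpolation=cv2.INTER_CUBIC))
E
```

```text
(no output)
```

View pics/topz.png

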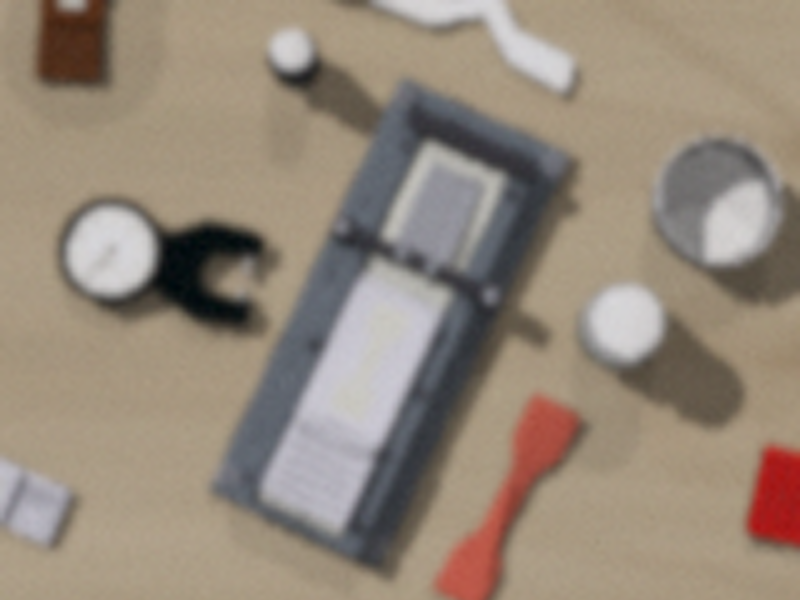

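View pics/scz.png

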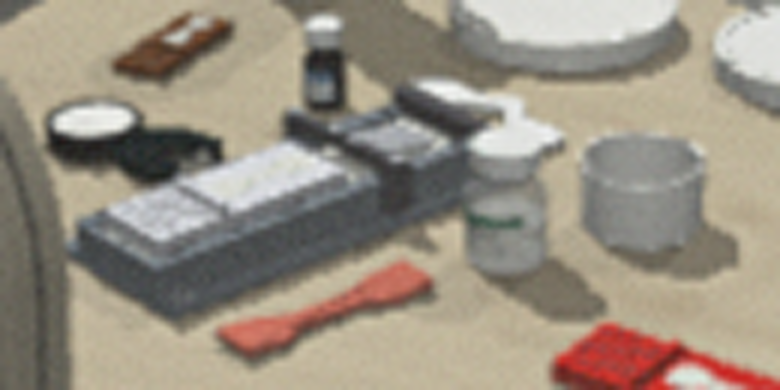

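The zoomed top view shows the carrier's rear corners near (262,492) and (342,532), the rib from (305,425) to (385,455), the bar from (340,230) to (490,295), and the base corners at (407,85), (575,158), (388,572) and (215,490). The scene zoom agrees, with the tall vial to the right of the bar.

```bash
python3 - <<'E'
from h import *
c=load("top0")
P=lambda q:np.array(q,float)/5+[190-.4,160-.4]
b=ray(c,P([(407,85),(575,158),(388,572),(215,490)]),0.012)
print("base",b.round(4).tolist(),"edges",np.linalg.norm(b-np.roll(b,-1,0),axis=1).round(4))
for i,j in((2,1),(3,0)): d=b[j]-b[i];print("yaw",np.arctan2(d[1],d[0]))
print("base ctr",b.mean(0))
im=c["color"];m=np.zeros(im.shape[:2],np.uint8);hsv=cv2.cvtColor(im,cv2.COLOR_RGB2HSV)
m[(hsv[...,2]>165)&(hsv[...,1]<60)]=255
roi=np.zeros_like(m);cv2.fillPoly(roi,[P([(365,255),(465,290),(350,550),(240,500)]).astype(np.int32)],255)
m&=roi
n,l,st,_=cv2.connectedComponentsWithStats(m);k=1+st[1:,4].argmax()
ys,xs=np.where(l==k);w=ray(c,np.c_[xs,ys],0.034)[:,:2]
(ct,sz,an)=cv2.minAreaRect((w*1000).astype(np.float32));bx=cv2.boxPoints((ct,sz,an));print("carrier",ct,sz,an,bx.round(1).tolist())
rib=ray(c,P([(305,425),(385,455)]),0.037);print("rib",rib)
bar=ray(c,P([(340,230),(490,295)]),0.04);print("bar",bar,bar.mean(0))
# jig frame consistency
yaw=np.mean([np.arctan2(*(b[j]-b[i])[1::-1]) for i,j in((2,1),(3,0))]);u=np.array([np.cos(yaw),np.sin(yaw)]);v=np.array([-u[1],u[0]])
o=bar.mean(0)[:2]-0.029*u;print("yaw",yaw,"origin by bar",o)
for nm,q in(("rib",rib),("carrier",bx/1000),("base",b)): print(nm,np.c_[(q[:,:2]-o)@u,(q[:,:2]-o)@v].round(4).tolist())
print("carrier pts width profile",np.percentile((w-o)@v,[1,50,99]),np.percentile((w-o)@u,[1,99]))
E
```

```text
base [[0.6812, 0.0931, 0.012], [0.643, -0.001, 0.012], [0.4122, 0.0962, 0.012], [0.4544, 0.1923, 0.012]] edges [0.1016 0.2504 0.105  0.2475]
yaw -0.3987695399944139
yaw -0.4125331316543755
base ctr [0.54771719 0.09515801 0.012     ]
carrier (509.0472412109375, 116.86317443847656) (47.71281814575195, 138.73838806152344) 66.74856567382812 [[435.8999938964844, 122.30000305175781], [563.4000244140625, 67.5999984741211], [582.2000122070312, 111.4000015258789], [454.70001220703125, 166.1999969482422]]
rib [[0.49105633 0.14300947 0.037     ]
 [0.47606571 0.09939227 0.037     ]]
bar [[0.5969404  0.12708428 0.04      ]
 [0.56387871 0.04500773 0.04      ]] [0.58040955 0.08604601 0.04      ]
yaw -0.4056513358243947 origin by bar [0.55376303 0.09748991]
rib [[-0.0756, 0.0171], [-0.0721, -0.0289]]
carrier [[-0.1181, -0.0237], [0.0206, -0.0237], [0.0206, 0.024], [-0.1181, 0.024]]
base [[0.1188, 0.0463], [0.1209, -0.0553], [-0.1296, -0.057], [-0.1287, 0.048]]
carrier pts width profile [-0.02311658  0.00015572  0.02349851] [-0.11645541  0.01874558]
```

Emit:
drive_tool:
  series:
    - [[2.2,-4.4,0],0.6]
    - [[2.2,-4.4,0],0]
    - [[2.2,-4.4,-1],0]
    - [[2.2,-4.4,-1],0]
    - [[2.2,-4.4,-1],0]
    - [[2.2,-4.4,-1],0]
    - [[2.2,-4.4,-1],0]
    - [[2.2,-4.4,-1],0]
    - [[2.2,-4.4,-1],0]
    - [[2.1,-4.3,-1],0]
  hand: 1
  newtons: 20

```text
time: 1.35
ee_pos: [0.4712, 0.1314, 0.1502]
eef_rot: [0.201, 0.98, 0.0, -0.0]
ft_force: [1.0, 0.2, 0.1]
width: 0.0018
grip_force: 0.0
```

Emit:
drive_tool:
  series:
    - [[0,0.15,-2],0]
    - [[0,0,-2],0]
    - [[0,0,-2],0]
    - [[0,0,-2],0]
    - [[0,0,-1],0]
    - [[0,0,-0.5],0]
    - [[0,0,0],0]
    - [[0,0,0],0]
    - [[0,0,0],0]
    - [[0,0,0],0]

```text
time: 2.6
ee_pos: [0.471, 0.1346, 0.0558]
eef_rot: [0.201, 0.98, 0.0, 0.0]
ft_force: [0.7, -0.6, 0.6]
width: 0.0004
grip_force: 0.0
```

```bash
python3 - <<'E'
from h import *
c=shot("scene","s1");s=r.read_state();print(s["ee_pos"],s["ft_force"],s["width"])
p=s["ee_pos"].copy() if hasattr(s["ee_pos"],'copy') else s["ee_pos"];p=np.array(p);p[2]-=.008
print(proj(c,p))
a=cv2.imread('pics/s1.png')[190:260,200:330];cv2.imwrite('pics/s1z.png',cv2.resize(a,None,fx=6,fy=6,interpolation=cv2.INTER_CUBIC))
E
```

```text
[0.47097994 0.13457726 0.05577944] [ 0.45440652 -0.08681707 -0.6303304 ] 0.0004837266334584431
[[237.80842922 226.06894999]]
```

View pics/s1z.png

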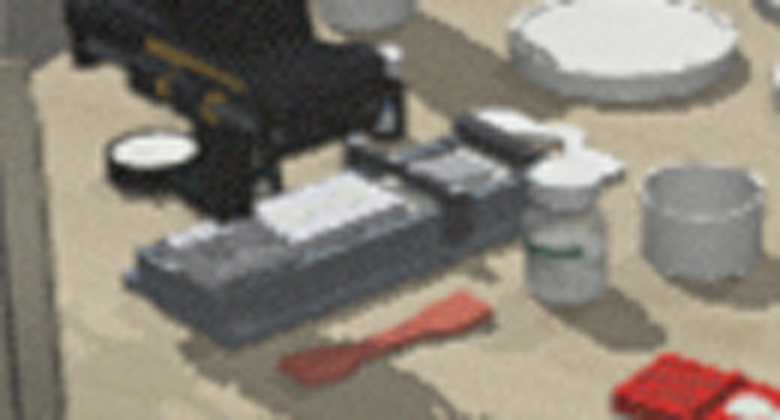

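The closed fingertips, near (235,212) in the crop, are over the thumb place just behind the rib. Next I press down slowly.

Emit:
drive_tool:
  series:
    - [[0,-0.1,-0.5],0]
    - [[0,0,-0.5],0]
    - [[0,0,-0.2],0]
    - [[0,0,-0.2],0]
    - [[0,0,-0.2],0]
    - [[0,0,-0.2],0]
    - [[0,0,-0.2],0]
    - [[0,0,-0.1],0]
    - [[0,0,0],0]
    - [[0,0,0],0]

```text
time: 3.9
ee_pos: [0.4708, 0.1335, 0.0349]
eef_rot: [0.201, 0.98, 0.0, -0.0]
ft_force: [-4.7, -1.3, 8.8]
width: 0.0003
grip_force: 4.4
```

Emit:
drive_tool:
  series:
    - [[0,0,-0.05],0]
    - [[0.2,-0.09,0],0]
    - [[0.3,-0.13,0],0]
    - [[0.4,-0.17,0],0]
    - [[0.4,-0.17,0],0]
    - [[0.4,-0.17,0],0]
    - [[0.4,-0.17,0],0]
    - [[0.4,-0.17,0],0]
    - [[0,0,0],0]
    - [[0,0,0],0]

```text
time: 5.15
ee_pos: [0.4954, 0.1239, 0.0344]
eef_rot: [0.2, 0.98, 0.001, -0.001]
ft_force: [-5.7, 2.2, 9.6]
width: 0.0007
grip_force: 6.0
```

```bash
python3 - <<'E'
from h import *
s=r.read_state();u=np.array([np.cos(-.4055),np.sin(-.4055)]);o=np.array([.5538,.0975])
d=np.array(s["ee_pos"][:2])-o;print(d@u,d@[-u[1],u[0]],s["ft_force"])
c=shot("scene","s2")
a=cv2.imread('pics/s2.png')[190:260,200:330];cv2.imwrite('pics/s2z.png',cv2.resize(a,None,fx=6,fy=6,interpolation=cv2.INTER_CUBIC))
E
```

```text
-0.06406450057527746 0.0012493675714218763 [-5.70532374  2.22247111  9.61305675]
```

View pics/s2z.png

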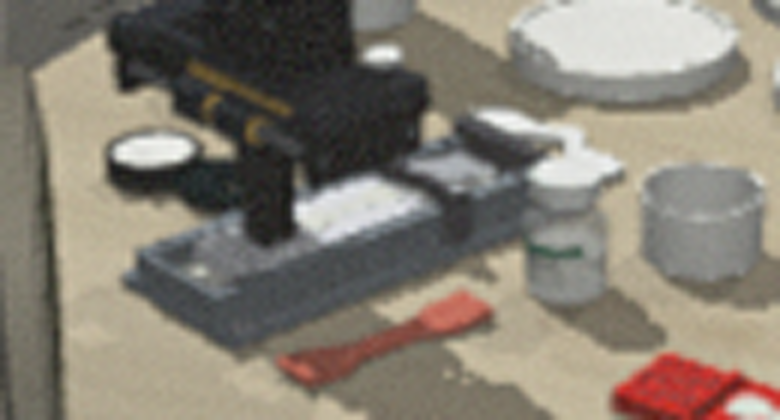

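The carrier has moved forward, exposing the bed at its rear, and its front is going under the bar with nothing jammed. I'll keep sliding.

Emit:
drive_tool:
  series:
    - [[0.4,-0.18,0],0]
    - [[0.5,-0.22,0],0]
    - [[0.5,-0.22,0],0]
    - [[0.5,-0.22,0],0]
    - [[0.5,-0.22,0],0]
    - [[0.5,-0.22,0],0]
    - [[0.5,-0.22,0],0]
    - [[0.5,-0.22,0],0]
    - [[0.5,-0.22,0],0]
    - [[0,0,0],0]

```text
time: 6.45
ee_pos: [0.5383, 0.1049, 0.0337]
eef_rot: [0.2, 0.98, 0.0, -0.002]
ft_force: [-8.3, 4.8, 7.6]
width: 0.0003
grip_force: 6.6
```

Emit:
drive_tool:
  series:
    - [[0.3,-0.13,0],0]
    - [[0.3,-0.13,0],0]
    - [[0.3,-0.13,0],0]
    - [[0.2,-0.09,0],0]
    - [[0.2,-0.09,0],0]
    - [[0.2,-0.09,0],0]
    - [[0.1,-0.04,0],0]
    - [[0.1,-0.04,0],0]
    - [[0,0,0],0]
    - [[0,0,0],0]

```text
time: 7.7
ee_pos: [0.5542, 0.098, 0.0335]
eef_rot: [0.2, 0.98, 0.0, -0.003]
ft_force: [-13.0, 4.6, 9.8]
width: 0.0002
grip_force: 8.6
```

```bash
python3 - <<'E'
from h import *
s=r.read_state();u=np.array([np.cos(-.4055),np.sin(-.4055)]);o=np.array([.5538,.0975])
d=np.array(s["ee_pos"][:2])-o;print(d@u,d@[-u[1],u[0]],np.array(s["ft_force"][:2])@u)
c=shot("scene","s3")
a=cv2.imread('pics/s3.png')[190:260,200:330];cv2.imwrite('pics/s3z.png',cv2.resize(a,None,fx=6,fy=6,interpolation=cv2.INTER_CUBIC))
E
```

```text
0.00011638704683506146 0.0006221854118875321 -13.800476165109442
```

View pics/s3z.png

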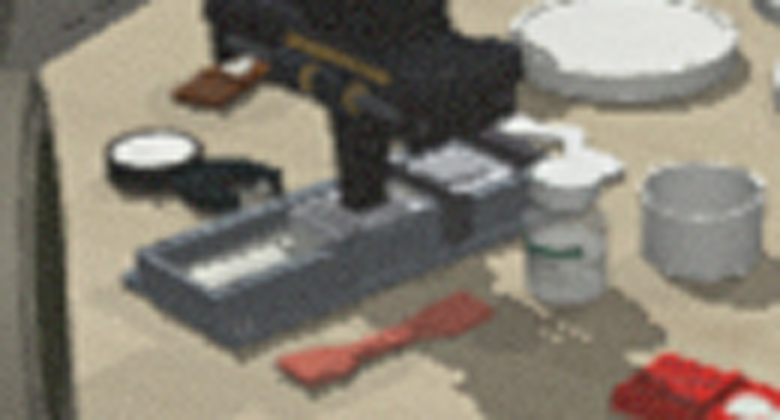

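The carrier is nearly home, with the bed exposed over roughly the rear third and the force rising. I'll push on gently to feel for the stop.

Emit:
drive_tool:
  series:
    - [[0.1,-0.04,0],0]
    - [[0.1,-0.04,0],0]
    - [[0.1,-0.04,0],0]
    - [[0,0,0],0]
    - [[0,0,0],0]
    - [[0,0,0],0]
    - [[0,0,0],0]
    - [[0,0,0],0]
    - [[0,0,0],0]
    - [[0,0,0],0]

```text
time: 9.0
ee_pos: [0.5544, 0.098, 0.0334]
eef_rot: [0.199, 0.98, 0.0, -0.006]
ft_force: [-26.3, 7.7, 21.9]
width: 0.0004
grip_force: 15.7
```

Forward force rose to about 27 N with no further movement, so the carrier is home. I'll ease the push without moving, then lift straight up.

Emit:
drive_tool:
  series:
    - [[-0.1,0.04,0],0]
    - [[-0.1,0.04,0],0]
    - [[0,0,0.1],0]
    - [[0,0,0.2],0]
    - [[0,0,0.2],0]
    - [[0,0,0.2],0]
    - [[0,0,0.2],0]
    - [[0,0,0.2],0]
    - [[0,0,0.3],0]
    - [[0,0,0.3],0]

```text
time: 10.25
ee_pos: [0.5584, 0.0955, 0.0514]
eef_rot: [0.201, 0.98, 0.0, 0.001]
ft_force: [0.5, 0.5, 0.0]
width: 0.0006
grip_force: 0.0
```

Emit:
drive_tool:
  series:
    - [[0,0,0.5],0]
    - [[0,0,1],0]
    - [[0,0,2],0]
    - [[-1,0.5,3],0]
    - [[-1,0.5,4],0]
    - [[-2,2,4],0]
    - [[-3,4,2],0]
    - [[-3,5,0],0]
    - [[-3,5,0],0]
    - [[-3,4,0],0]

```text
time: 11.5
ee_pos: [0.3967, 0.3075, 0.2171]
eef_rot: [0.2, 0.98, 0.001, 0.0]
ft_force: [0.5, 1.0, -0.1]
width: 0.0006
grip_force: 0.0
```

```bash
python3 - <<'E'
from h import *
c=shot("top","t4");print(r.read_state()["ee_pos"])
a=cv2.imread('pics/t4.png')[160:280,190:350]; cv2.imwrite('pics/t4z.png',cv2.resize(a,None,fx=5,fy=5,interpolation=cv2.INTER_CUBIC))
u=np.array([np.cos(-.4055),np.sin(-.4055)]);v=np.array([-u[1],u[0]]);o=np.array([.5538,.0975])
# expected home rear edge / rib rear edge pixels in zoom (carrier top z=29.5)
for x,z in((-.035,.0295),(.008,.0353)):
    X=[np.r_[o+x*u+y*v,z] for y in(.022,-.022)];print((proj(c,X)-[189.6,159.6])*5)
E
```

```text
[0.39205584 0.31301529 0.21691615]
[[328.76292289 353.57043253]
 [402.26071123 387.5162429 ]]
[[361.8352908  281.1692522 ]
 [435.51114135 315.12270513]]
```

View pics/t4z.png

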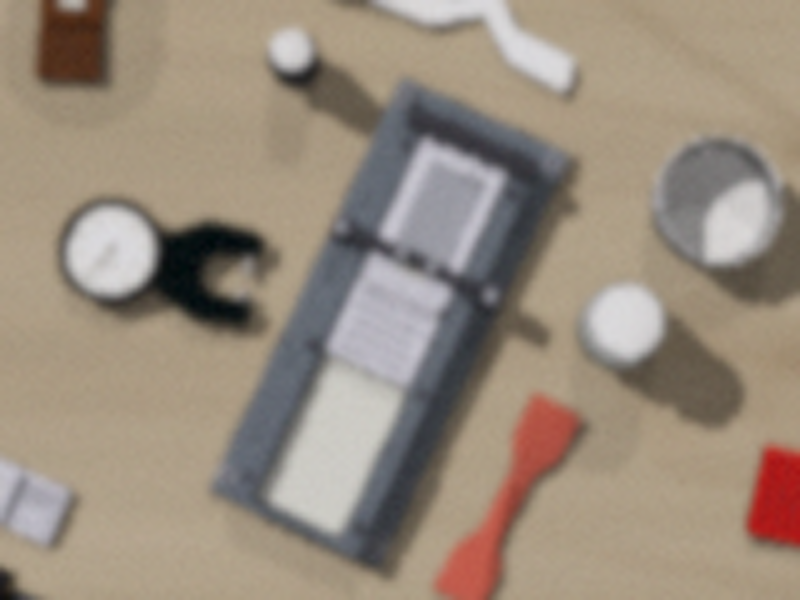

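The carrier's rear edge runs from (328,352) to (405,388), matching the predicted home position of (329,354) to (402,388). The leaf lies on the carrier, the things around the jig haven't moved, and the arm is clear.

```bash
python3 -c "
from bench import r
print(r.close_job())"
```

```text
the job is handed in; nothing more can be done
None
```

The carrier was pressed down, slid under the bridge and leaf until the end stop halted it, and released; the last picture shows it home with the things around the jig unmoved and the arm clear, and the job is handed in (no verdict returned).

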